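Roll the long vessel onto the reading line and start the reader

TASK

With the fingertips, push gently on the top of the long white vessel that lies on the reader's plate and roll it, without pinching or lifting it, until it lies along the black line, roughly centred on it lengthways; let go of it. Then press the start button on top of the reader head fully down and let it come back up. Leave the short vessel and everything else where they are, and do not press the button before the long vessel lies on the line.

Things in the scene. Friction and masses are not known exactly. Their poses are not given: they have to be found in the camera images.
- long_vessel: Longer of two white screw-capped vessels lying on the plate: 36 mm across, 130 mm long, 0.1-0.25 kg. Origin at its centre on its axis, 18 mm above the plate; x along it to the cap, y and z turn as it rolls. Starts 70 to 110 mm off the line, on either side, within 6 degrees of its direction. Moving a fingertip across its top rolls it half as far; let go, it stops within mm. It must roll, not slide; over 35 N damages it.
- short_vessel: The shorter vessel, same look and diameter (36 mm) but 80 mm long, lying on the plate on the other side of the line. Origin at its centre on the axis, x along the axis. Leave it alone.
- line_mid (a point): Middle of the black line, on top of the plate. x runs along the line towards the reader head, y across it (to the left seen from the robot), z up. The line is 4 mm wide and 180 mm long.
- reader: Fixed grey metal plate with a white reader head at its far side. Origin under the plate's centre at bench height, axes as line_mid. Plate 180 mm along x, 360 mm along y, top 12 mm above the bench; lips at its two y ends rise 12 mm more. Head from x = 100 to 180 mm, 120 mm along y, top 50 mm above the bench.
- start_button_top (a point): Centre of the top of the start button, a round black cap 28 mm across on a steel collar, on top of the reader head, 140 mm along the line's x from its middle; at rest the button's top stands 72 mm above the bench. It moves with the button. The button is pressed straight down.
- start_button (a joint): Travel of the start button in m: 0 released, 0.006 fully down (needs about 5 N); a spring returns it.
- reagent_jar: Closed amber jar, 48 mm across, 75 mm tall, standing left of the reader head; origin at the centre of its underside. Leave it alone.
- beaker: Open glass cup, 60 mm across, 70 mm tall, standing right of the reader head; origin at the centre of its underside. Leave it alone.
- cap_spanner: Steel spanner 160 mm long, lying on the bench between the robot and the plate; origin at the middle of its underside, x along its length. Leave it alone.
- wash_bottle: White bottle, 66 mm across, 160 mm tall, standing on the bench away to the left; origin at the centre of its underside. Leave it alone.
- clamp_collar: Steel ring, 60 mm across, 20 mm tall, lying on the bench away to the right; origin at the centre of its underside. Leave it alone.
- stopper: Glass stopper, 38 mm across the head, 36 mm tall, standing on the bench away to the right; origin at the centre of its underside. Leave it alone.
Things that resemble listed ones, but are neither listed nor needed, are in the scene too. What is shaped like the long_vessel but purple or turquoise is not meant.

How it is judged:
On the way, in this order (a step that is already met when the one before it is completed fails the run):
1. the long vessel has been rolled through nearly half a turn (angle between long_vessel's own z axis and vertical above 2.3 rad), for 0.02 s.
2. the long vessel lies on the line, at rest and let go (y of long_vessel in the frame of line_mid between -0.007 and 0.007 m and x of long_vessel in the frame of line_mid between -0.03 and 0.03 m and angle between the x axis of long_vessel and the x axis of line_mid, either way round below 0.17 rad and z of long_vessel in the frame of line_mid between 0.015 and 0.021 m and linear speed of long_vessel below 0.01 m/s and contact force between the fingers and long_vessel below 0.1 N), for 0.3 s.
3. the start button is pressed fully down with the vessel on the line (y of long_vessel in the frame of line_mid between -0.007 and 0.007 m and x of long_vessel in the frame of line_mid between -0.03 and 0.03 m and angle between the x axis of long_vessel and the x axis of line_mid, either way round below 0.17 rad and z of long_vessel in the frame of line_mid between 0.015 and 0.021 m and value of joint start_button above 0.0048 m), for 0.04 s.
At the end, for the whole second after the job is handed in: The long vessel rests untouched on the plate, centre within 7 mm of the line sideways and 30 mm of its middle lengthways, axis within 0.17 rad of the line; the button is back up (under 1.5 mm down); the short vessel is within 20 mm, other things within 30 mm, of where they were (all of step 2 and value of joint start_button below 0.0015 m and not (distance of short_vessel from where it was at the start of the episode above 0.02 m) and not (distance of reagent_jar from where it was at the start of the episode above 0.03 m) and not (distance of beaker from where it was at the start of the episode above 0.03 m) and not (distance of cap_spanner from where it was at the start of the episode above 0.03 m) and not (distance of wash_bottle from where it was at the start of the episode above 0.03 m) and not (distance of clamp_collar from where it was at the start of the episode above 0.03 m) and not (distance of stopper from where it was at the start of the episode above 0.03 m)).
It fails at once if the long vessel is pinched or pressed hard (over 35 N) (contact force between the fingers and long_vessel above 35 N).
It fails at once if the long vessel is lifted off the plate (more than 8 mm) (z of long_vessel in the frame of line_mid above 0.026 m).
It fails at once if the start button is pressed while the long vessel does not lie on the line (value of joint start_button above 0.003 m and not (y of long_vessel in the frame of line_mid between -0.007 and 0.007 m and x of long_vessel in the frame of line_mid between -0.03 and 0.03 m and angle between the x axis of long_vessel and the x axis of line_mid, either way round below 0.17 rad and z of long_vessel in the frame of line_mid between 0.015 and 0.021 m)).
It fails at once if the short vessel is disturbed (moved more than 20 mm) (distance of short_vessel from where it was at the start of the episode above 0.02 m).
It fails at once if a bystander is disturbed (moved more than 30 mm) (distance of any of reagent_jar, beaker, cap_spanner, wash_bottle, clamp_collar, stopper from where it was at the start of the episode above 0.03 m).
It also fails if it takes over 58 s, if anything falls off the work surface, if the arm or the gripper's body presses on something with over 40 N, if the wrist force passes 120 N, or if a joint passes its speed limit or range.

ROBOT

A 6-joint arm with a two-finger parallel gripper is mounted at the origin on the work surface. World frame = base frame: x ahead of the robot, y to its left, z up, the work surface at z = 0. Lengths are in m, angles in rad, forces in N, time in s.
With the tool pointing down it reaches from about 0.325 to 0.875 m from the base axis. Payload 4.4 kg.
Tool frame: the origin (TCP) lies between the finger pads; the fingertips stand 19 mm ahead of it and the grasp point (between the pads) is the TCP; z points along the fingers, y is the line along which they close (so a half turn about z gives the same grasp; the last joint's range is limited). The gripper opens to 85 mm and grips with 20 to 120 N. Pads are 22 mm wide; open, the fingers measure 114 mm over their backs; the gripper's body (76 mm by 85 mm) begins 54 mm behind the grasp point. The pads swing forward as they close: fully open they stand 13 mm farther back than shut.
Start: joints at [-1.446, 0.207, 1.542, -0, 1.393, -0.15], TCP at [0.156, -0.553, 0.229] pointing down, gripper open.
Joint ranges: [-2.73, 2.73], [-0.86, 2.22], [0.23, 2.46], [-1.11, 4.25], [0.08, 2.63], [-2.82, 2.82]. Speed limits (rad/s): [2.79, 2.79, 3.14, 3.14, 3.14, 3.14].

INTERFACE

Orientations are given as a unit quaternion [x, y, z, w].
In Python, from rig import arm, vision gives the robot as it stands.
- The arm moves only by the tool drive_tool, never from a script. Its argument "rows" is a list of rows, each a list of 2 entries, a list of its own where there are three numbers: the shift along the tool's x, y, z in m, then the turn about the tool's z in rad. In form: [[[x, y, z], turn], ...]. A call has 1 to 12 rows; each row is the pose to reach, as a shift and turn from the pose commanded when the call began, along the tool's axes at that moment; what a row does not reach only later rows make up. A row lasts 1/8 s, in which the tool goes at most 62.5 mm and 10.7 degrees, less where a joint would pass 70% of its speed; a pose out of reach is approached as far as the arm can. A call with a gripper value outside its range is refused whole. "claw" is the opening, from 0 (shut) to 1 (fully open), set as the call begins (left out, the last holds). The fingers move at their own pace and stop on an object; the grip force is fixed at half the most. Time passes only in rows, so rows that repeat a pose let the fingers close. It gives the time, the measured TCP pose, the force, the opening and the grip force at its end, in the units of the state.
- arm.state(): the state, without advancing time (a new reading comes with each control period).
- vision.get_image(name): name is "scene" or "side" or "wrist"; returns the picture (384x512x3 uint8, red, green, blue); there is no depth.
- vision.camera_model(name): a dict with "fx", "fy", "cx", "cy" (pixels), "distortion" ([k1, k2, p1, p2, k3] as OpenCV has them; the pictures are not rectified), "view" (4x4, takes a point from world to camera coordinates); the wrist camera has in their place "mount" (4x4, takes a point from camera to tool coordinates, whose origin is the TCP and whose axes are the flange's). Camera axes: x right, y up, looking along -z (the intrinsics and any distortion apply to the point x, -y, -z); pixel columns grow to the right and rows downward; lengths in m; the calibration is good to about 2 mm. A picture is of the moment at which its call begins: read the wrist's pose just before it. camera_model takes no time and is no camera call.
- arm.sign_off(): hands the job in; it is judged then, once.
The state is a dict: "clock": time; "joint_positions": joint angles; "qvel": joint speeds; "effort": joint torques, N m; "position": TCP position; "tcp_rot": TCP orientation; "wrist_force": force on the tool from outside, world axes, zero at the start; "moment": the same for the moment, N m; "opening": opening from 0.0 (shut) to 1.0 (fully open); "grip_force": force on a finger pad.
Only numpy, scipy, OpenCV 4.12 (cv2) and the standard library are available. Lean on these libraries where they do the work, as an engineer would, in place of code of your own. Each camera call takes 0.05 s, during which the arm holds its last target. There are 200 camera calls.

## Working session

There is one attempt and no reset: what is moved stays moved. The work goes in short steps, Python scripts to look and compute and a tool call to move; the robot and the scene stay as the last step left them, time stands still between calls to the robot, and variables do not carry over. Pictures are saved under pics/ and viewed, at most 10 in all, crops included, and the job is handed in when it is done.

Besides the shell and the picture viewer there is one more tool, called after "Call:" by a JSON object that holds its "name" and its "arguments", one argument or row to a line. drive_tool: Moves the arm, as the interface text tells. Its arguments: {"type":"object","properties":{"rows":{"type":"array","items":{"type":"array"}},"claw":{"type":"number"}},"required":["rows"]}

```bash
mkdir -p pics
cat > h.py <<'E'
import numpy as np, cv2
from rig import arm, vision
from scipy.spatial.transform import Rotation as R
def snap(n,f):
    im=vision.get_image(n); cv2.imwrite('pics/'+f,im[:,:,::-1]); return im
def ray(n,uv,st=None):
    m=vision.camera_model(n); K=np.array([[m['fx'],0,m['cx']],[0,m['fy'],m['cy']],[0,0,1]])
    p=cv2.undistortPoints(np.array(uv,float).reshape(-1,1,2),K,np.array(m['distortion'],float)).reshape(-1,2)
    d=np.c_[p[:,0],-p[:,1],-np.ones(len(p))]
    if 'view' in m: T=np.linalg.inv(np.array(m['view']))
    else:
        A=np.eye(4);A[:3,:3]=R.from_quat(st['tcp_rot']).as_matrix();A[:3,3]=st['position'];T=A@np.array(m['mount'])
    return T[:3,3],d@T[:3,:3].T
def onz(n,uv,z,st=None):
    o,d=ray(n,uv,st); z=np.broadcast_to(z,(len(d),)); return o+d*((z-o[2])/d[:,2])[:,None]
def proj(n,P):
    m=vision.camera_model(n); V=np.array(m['view']); c=np.atleast_2d(P)@V[:3,:3].T+V[:3,3]
    K=np.array([[m['fx'],0,m['cx']],[0,m['fy'],m['cy']],[0,0,1]])
    return cv2.projectPoints(c*[1,-1,-1],np.zeros(3),np.zeros(3),K,np.array(m['distortion'],float))[0].reshape(-1,2)
E
python3 - <<'E'
from h import *
s=arm.state();print(s['clock'],s['position'],s['tcp_rot'],s['opening'])
a=snap('scene','a.png');b=snap('side','b.png')
for n in('scene','side'):print(n,np.linalg.inv(np.array(vision.camera_model(n)['view']))[:3,3].round(2))
E
```

```text
0.0 [ 0.15593321 -0.55265136  0.22740762] [ 9.90571925e-01  1.36988702e-01  1.98624085e-05 -1.16456279e-03] 0.998094641430461
scene [ 1.31 -0.98  0.88]
side [0.44 0.92 1.21]
```

View pics/a.png

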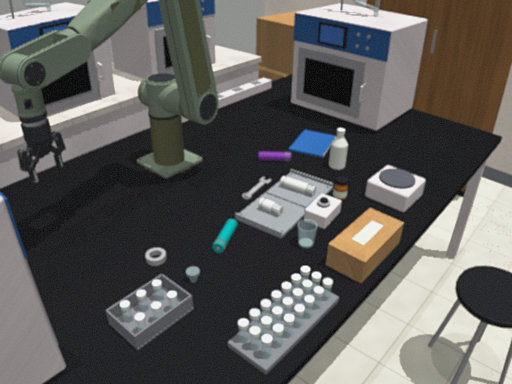

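View pics/b.png

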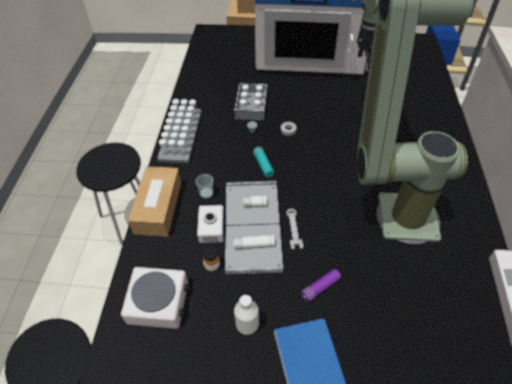

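Candidates in the scene view: white vessel at (297,185), which looks longer; white vessel at (270,206), shorter; purple decoy at (274,156); turquoise decoy at (225,235). In the side view the same four are at (254,242), (255,202), (321,285) and (263,162). I choose the white one at side (254,242) and check it in an enlarged crop.

Run:
```python
import cv2
b=cv2.imread('pics/b.png')[170:280,190:310];a=cv2.imread('pics/a.png')[160:240,225:350]
cv2.imwrite('pics/bc.png',cv2.resize(b,None,fx=5.4,fy=5.4,interpolation=cv2.INTER_CUBIC))
```

```text
(no output)
```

View pics/bc.png

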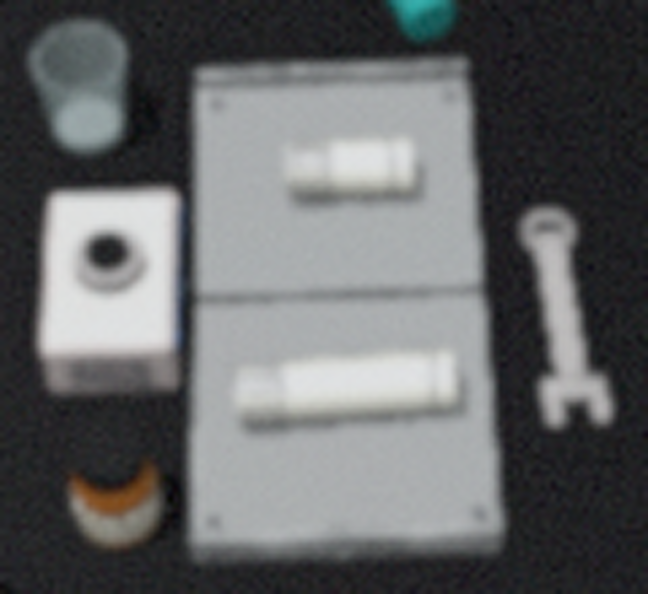

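```bash
python3 - <<'E'
from h import *
f=lambda L:(np.array(L,float)+.5)/5.4-.5+[190,170]
ln=onz('side',f([[197,300],[482,290]]),.012)
v=onz('side',f([[236,396],[460,378]]),.030)
s=onz('side',f([[286,169],[414,167]]),.030)
b=onz('side',f([[107,251]]),.072)
c=onz('side',f([[195,82],[468,75],[500,540],[190,548]]),.012)
mid=ln.mean(0);x=ln[0]-ln[1];L=np.linalg.norm(x);x/=L;y=np.array([-x[1],x[0],0])
print('line',ln.round(4),L,mid,'yaw',np.arctan2(x[1],x[0]))
for n,q in(('v',v),('s',s),('b',b),('c',c)):
  d=q-mid;print(n,np.c_[d@x,d@y].round(4).tolist())
print('len',np.linalg.norm(v[0]-v[1]),np.linalg.norm(s[0]-s[1]),v.mean(0),b)
bp=mid+.14*x;bp[2]=.072;print('btn proj scene',proj('scene',bp),bp)
print('proj v scene',proj('scene',v),proj('scene',ln))
E
python3 - <<'E'
import cv2
a=cv2.imread('pics/a.png')[160:245,230:350]
cv2.imwrite('pics/ac.png',cv2.resize(a,None,fx=6,fy=6,interpolation=cv2.INTER_CUBIC))
E
```

```text
line [[0.624  0.0887 0.012 ]
 [0.4465 0.0683 0.012 ]] 0.17861014383457974 [0.53526522 0.07847974 0.012     ] yaw 0.11436770919519255
v [[0.0639, 0.0841], [-0.0706, 0.0769]]
s [[0.0317, -0.088], [-0.0506, -0.086]]
b [[0.1396, 0.0041]]
c [[0.0926, -0.1799], [-0.0914, -0.1778], [-0.0883, 0.1783], [0.0917, 0.1762]]
len 0.1346864508325743 0.08234188706892073 [0.52272374 0.15808277 0.03      ] [[0.6734798  0.09843664 0.072     ]]
btn proj scene [[323.32605983 197.86058552]] [0.67435062 0.09445633 0.072     ]
proj v scene [[314.07362638 190.21564578]
 [280.71120058 179.55113485]] [[308.43776933 207.83957778]
 [264.65799367 191.32669096]]
```

View pics/ac.png

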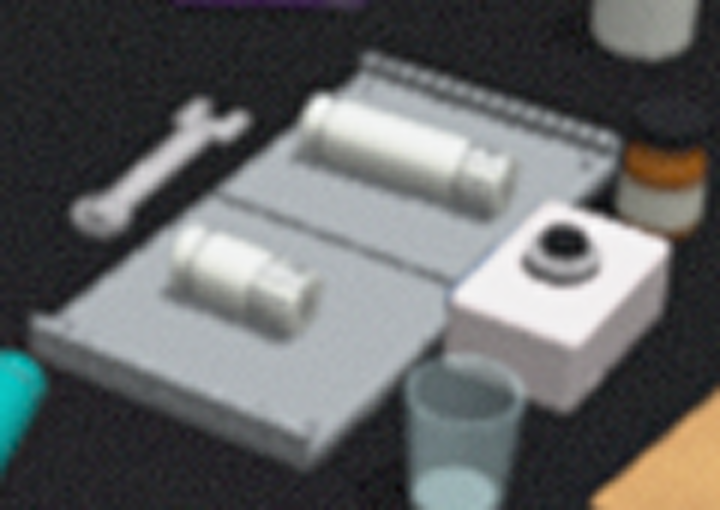

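The crop confirms it. The long vessel measures 134 mm (nominal 130) and the short one 82 mm (nominal 80). The plate and line sizes fit too. In the line frame the long vessel is about 80 mm to the +y side, with a yaw of +0.05 rad. Next I compute the approach shift.

```bash
cat >> h.py <<'E'
MID=np.array([0.5353,0.0785,0.012]); YAW=0.1144
def lf(p): # world->line frame
    d=np.atleast_2d(p)-MID; c,s=np.cos(YAW),np.sin(YAW); return np.c_[d[:,0]*c+d[:,1]*s,-d[:,0]*s+d[:,1]*c,d[:,2]]
def wf(p):
    c,s=np.cos(YAW),np.sin(YAW); p=np.atleast_2d(p); return np.c_[p[:,0]*c-p[:,1]*s,p[:,0]*s+p[:,1]*c,p[:,2]]+MID
def shift(targets): # line-frame TCP targets -> tool shifts
    s=arm.state(); A=R.from_quat(s['tcp_rot']).as_matrix(); print('yaw',np.arctan2(A[1,0],A[0,0]))
    return ((wf(targets)-s['position'])@A).round(4)
E
python3 -c "
from h import *
print(shift([[-.003,.06,.20]]))"
```

```text
yaw 0.2748041094204345
[[ 0.543  -0.5643  0.0169]]
```

Call:
{"name": "drive_tool", "arguments": {
  "claw": 0,
  "rows": [
    [[0.02,-0.021,0],0],
    [[0.06,-0.062,0],0.02],
    [[0.1,-0.104,0],0.04],
    [[0.14,-0.146,0],0.06],
    [[0.18,-0.187,0],0.08],
    [[0.22,-0.229,0],0.1],
    [[0.26,-0.27,0],0.108],
    [[0.3,-0.312,0],0.108],
    [[0.34,-0.353,0],0.108],
    [[0.38,-0.395,0],0.108],
    [[0.42,-0.436,0],0.108],
    [[0.46,-0.478,0],0.108]
  ]
}}

```text
clock: 1.6
position: [0.4694, 0.0333, 0.2284]
tcp_rot: [0.997, 0.083, -0.0, 0.0]
wrist_force: [-0.1, -1.6, -0.0]
opening: -0.003
grip_force: 0.0
```

```bash
python3 -c "
from h import *
s=arm.state();print(s['clock'],s['position'],s['opening'],s['joint_positions'])
print(shift([[-.003,.06,.20]]))"
```

```text
1.6 [0.46942823 0.03332494 0.22836135] -0.003237763359297535 [-1.13118308e-01 -1.90086863e-02  1.78784591e+00 -3.20934265e-04
  1.37277367e+00  1.29065442e+00]
yaw 0.1670867238374489
[[ 0.0726 -0.0937  0.0163]]
```

Call:
{"name": "drive_tool", "arguments": {
  "rows": [
    [[0.03,-0.035,0.006],0],
    [[0.06,-0.07,0.012],0],
    [[0.073,-0.094,0.016],0],
    [[0.073,-0.094,0.016],0]
  ]
}}

```text
clock: 2.1
position: [0.525, 0.1378, 0.2114]
tcp_rot: [0.996, 0.085, -0.001, -0.0]
wrist_force: [0.2, -0.8, 0.4]
opening: -0.004
grip_force: 0.0
```

Run:
```python
from h import *
s=arm.state();print(s['clock'],s['position'],lf(s['position']),s['wrist_force'])
w=snap('wrist','w1.png')
```

```text
2.1 [0.52496528 0.1377933  0.21137152] [[-0.0034988   0.06008544  0.19937152]] [ 0.1615007  -0.80495721  0.44707303]
```

View pics/w1.png

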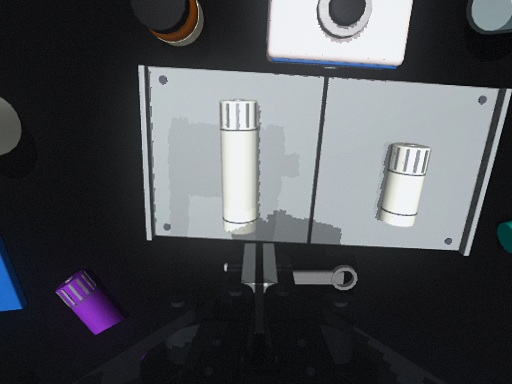

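The wrist view shows the long vessel from (239,101) to (239,233), with the cap at the top. The line runs from (325,78) to (310,242), the button centre is at (345,8) and the short vessel is at (405,185).

Run:
```python
from h import *
s=arm.state()
ln=onz('wrist',[[325,78],[310,242]],.012,s); x=ln[0]-ln[1];print(ln,np.linalg.norm(x),'yaw',np.arctan2(x[1],x[0]),'mid',ln.mean(0))
e=onz('wrist',[[221,165],[259,165]],.03,s);print('width',e, np.linalg.norm(e[0]-e[1]))
v=onz('wrist',[[239,101],[239.5,232]],.035,s);d=v[0]-v[1];print(v,'len',np.linalg.norm(d[:2]),'yaw',np.arctan2(d[1],d[0]),'lf',lf(v),lf(v.mean(0)))
print('btn',onz('wrist',[[345,8]],.072,s),lf(onz('wrist',[[345,8]],.072,s)))
print(lf(ln))
```

```text
[[0.62362136 0.08858263 0.012     ]
 [0.44934664 0.06566594 0.012     ]] 0.17577501005790025 yaw 0.13074736653933022 mid [0.536484   0.07712428 0.012     ]
width [[0.52450733 0.17565496 0.03      ]
 [0.53089299 0.13826767 0.03      ]] 0.03792869326939277
[[0.58858004 0.16700495 0.035     ]
 [0.45814103 0.14652983 0.035     ]] len 0.13203622387385475 yaw 0.15570032346271134 lf [[ 0.06303466  0.08184448  0.023     ]
 [-0.06888897  0.07639289  0.023     ]] [[-0.00292715  0.07911869  0.023     ]]
btn [[0.67202309 0.09541661 0.072     ]] [[0.13776043 0.00119901 0.06      ]]
[[ 8.88949862e-02 -6.52130042e-05  1.04083409e-17]
 [-8.68565377e-02 -2.93854354e-03  1.04083409e-17]]
```

```bash
sed -i 's/^MID=.*/MID=np.array([0.5358,0.0778,0.012]); YAW=0.122/' h.py
python3 - <<'E'
from h import *
print(lf([0.523,.1573,.03])); print(shift([lf([0.523,.1573,.075])[0]+[0,.009,0]]))
E
```

```text
[[-0.0030299   0.08046682  0.018     ]]
yaw 0.1685546569189422
[[ 0.0023 -0.0297  0.1367]]
```

Call:
{"name": "drive_tool", "arguments": {
  "rows": [
    [[0,-0.025,0.03],0],
    [[0,-0.03,0.07],0],
    [[0,-0.03,0.11],0],
    [[0,-0.03,0.13],0],
    [[0,-0.03,0.137],0],
    [[0,-0.03,0.137],0],
    [[0,-0.03,0.137],0]
  ]
}}

```text
clock: 3.02
position: [0.5216, 0.1657, 0.0771]
tcp_rot: [0.997, 0.083, 0.001, -0.0]
wrist_force: [-0.1, -0.6, -0.2]
opening: 0.0
grip_force: 0.0
```

Call:
{"name": "drive_tool", "arguments": {
  "rows": [
    [[0,0,0.003],0],
    [[0,0,0.006],0],
    [[0,0,0.006],0]
  ]
}}

```text
clock: 3.4
position: [0.5202, 0.1659, 0.0694]
tcp_rot: [0.997, 0.083, -0.0, 0.0]
wrist_force: [0.4, 0.5, 0.4]
opening: 0.002
grip_force: 0.0
```

Call:
{"name": "drive_tool", "arguments": {
  "rows": [
    [[0,0,0.001],0],
    [[0,0,0.002],0],
    [[0,0,0.002],0]
  ]
}}

```text
clock: 3.78
position: [0.5203, 0.1658, 0.0674]
tcp_rot: [0.997, 0.083, -0.0, 0.0]
wrist_force: [-0.6, 0.4, -0.2]
opening: -0.001
grip_force: 0.0
```

Call:
{"name": "drive_tool", "arguments": {
  "rows": [
    [[0,0,0.001],0],
    [[0,0,0.001],0]
  ]
}}

```text
clock: 4.03
position: [0.5204, 0.1658, 0.0665]
tcp_rot: [0.997, 0.083, -0.0, 0.0]
wrist_force: [-0.5, 0.7, -0.7]
opening: 0.0
grip_force: 0.0
```

Call:
{"name": "drive_tool", "arguments": {
  "rows": [
    [[0,0,0.001],0],
    [[0,0,0.001],0]
  ]
}}

```text
clock: 4.28
position: [0.5203, 0.1659, 0.0655]
tcp_rot: [0.997, 0.083, -0.0, 0.0]
wrist_force: [-0.1, 0.7, -0.5]
opening: -0.002
grip_force: 0.0
```

Call:
{"name": "drive_tool", "arguments": {
  "rows": [
    [[0,0,0.001],0],
    [[0,0,0.001],0]
  ]
}}

```text
clock: 4.53
position: [0.5204, 0.1658, 0.0645]
tcp_rot: [0.997, 0.083, -0.0, -0.0]
wrist_force: [0.4, 0.0, -0.0]
opening: 0.003
grip_force: 0.0
```

Call:
{"name": "drive_tool", "arguments": {
  "rows": [
    [[0,0,-0.004],0],
    [[0,0.006,-0.004],0],
    [[0,0.006,-0.002],0],
    [[0,0.006,-0.002],0]
  ]
}}

```text
clock: 5.03
position: [0.5212, 0.1597, 0.0663]
tcp_rot: [0.997, 0.083, -0.0, -0.0]
wrist_force: [0.2, 0.5, -0.1]
opening: -0.003
grip_force: 0.0
```

Call:
{"name": "drive_tool", "arguments": {
  "rows": [
    [[0,0,0.001],0],
    [[0,0,0.001],0]
  ]
}}

```text
clock: 5.28
position: [0.5213, 0.16, 0.0654]
tcp_rot: [0.997, 0.083, -0.0, 0.0]
wrist_force: [0.4, 0.4, -0.2]
opening: -0.003
grip_force: 0.0
```

Call:
{"name": "drive_tool", "arguments": {
  "rows": [
    [[0,0,0.001],0],
    [[0,0,0.001],0]
  ]
}}

```text
clock: 5.52
position: [0.5214, 0.16, 0.0645]
tcp_rot: [0.997, 0.083, -0.0, 0.0]
wrist_force: [-0.7, -0.3, 0.2]
opening: 0.001
grip_force: 0.0
```

Call:
{"name": "drive_tool", "arguments": {
  "rows": [
    [[0,0,0.001],0],
    [[0,0,0.001],0]
  ]
}}

```text
clock: 5.78
position: [0.5214, 0.1599, 0.0635]
tcp_rot: [0.997, 0.083, -0.0, -0.0]
wrist_force: [0.2, 0.8, 0.4]
opening: -0.001
grip_force: 0.0
```

Call:
{"name": "drive_tool", "arguments": {
  "rows": [
    [[0,0,0.001],0],
    [[0,0,0.001],0]
  ]
}}

```text
clock: 6.02
position: [0.5214, 0.1599, 0.0625]
tcp_rot: [0.997, 0.083, -0.0, -0.0]
wrist_force: [0.5, 0.3, -0.3]
opening: -0.002
grip_force: 0.0
```

Call:
{"name": "drive_tool", "arguments": {
  "rows": [
    [[0,0,0.001],0],
    [[0,0,0.001],0]
  ]
}}

```text
clock: 6.28
position: [0.5213, 0.1599, 0.0615]
tcp_rot: [0.997, 0.083, -0.0, -0.0]
wrist_force: [0.1, 1.2, 0.1]
opening: 0.002
grip_force: 0.0
```

No contact yet, so I'll look.

Run:
```python
from h import *
s=arm.state()
w=snap('wrist','w2.png');b=snap('side','b2.png')
p=np.hstack([cv2.resize(w[60:300,150:390],(400,400)),cv2.resize(b[190:290,205:305],(400,400),interpolation=cv2.INTER_CUBIC)])
cv2.imwrite('pics/p2.png',p[:,:,::-1])
t=np.array([s['position']]);print(proj('side',t-[0,0,.019]),proj('side',t))
```

```text
[[254.38672245 239.64528938]] [[254.27895513 236.34767248]]
```

View pics/p2.png

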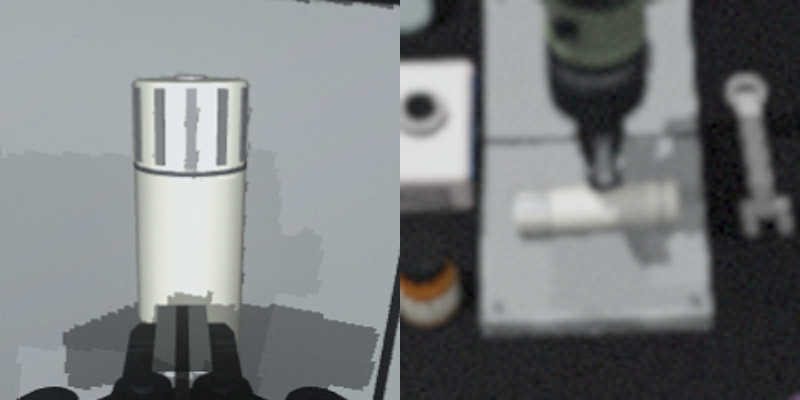

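The fingertips hover just above the vessel, about 3 mm behind its axis. The vessel hasn't moved, so I'll keep descending.

Call:
{"name": "drive_tool", "arguments": {
  "rows": [
    [[0,0,0.001],0],
    [[0,0,0.001],0]
  ]
}}

```text
clock: 6.62
position: [0.5213, 0.1599, 0.0605]
tcp_rot: [0.997, 0.083, -0.0, -0.0]
wrist_force: [0.8, -0.4, -0.2]
opening: -0.003
grip_force: 0.0
```

Call:
{"name": "drive_tool", "arguments": {
  "rows": [
    [[0,0,0.001],0],
    [[0,0,0.001],0]
  ]
}}

```text
clock: 6.88
position: [0.5213, 0.1599, 0.0595]
tcp_rot: [0.997, 0.083, -0.0, 0.0]
wrist_force: [-0.6, -0.6, 0.7]
opening: 0.002
grip_force: 0.0
```

Call:
{"name": "drive_tool", "arguments": {
  "rows": [
    [[0,0,0.001],0],
    [[0,0,0.001],0]
  ]
}}

```text
clock: 7.12
position: [0.5214, 0.1599, 0.0585]
tcp_rot: [0.997, 0.083, -0.0, 0.0]
wrist_force: [0.0, 0.7, 0.7]
opening: 0.001
grip_force: 0.0
```

Call:
{"name": "drive_tool", "arguments": {
  "rows": [
    [[0,0,0.001],0],
    [[0,0,0.001],0]
  ]
}}

```text
clock: 7.38
position: [0.5214, 0.1599, 0.0575]
tcp_rot: [0.997, 0.083, -0.0, 0.0]
wrist_force: [0.0, -0.1, 0.1]
opening: -0.002
grip_force: 0.0
```

Call:
{"name": "drive_tool", "arguments": {
  "rows": [
    [[0,0,0.001],0],
    [[0,0,0.001],0]
  ]
}}

```text
clock: 7.62
position: [0.5214, 0.1599, 0.0565]
tcp_rot: [0.997, 0.083, -0.0, 0.0]
wrist_force: [-0.7, 0.1, -0.2]
opening: 0.002
grip_force: 0.0
```

Call:
{"name": "drive_tool", "arguments": {
  "rows": [
    [[0,0,0.001],0],
    [[0,0,0.001],0]
  ]
}}

```text
clock: 7.88
position: [0.5213, 0.1599, 0.0554]
tcp_rot: [0.997, 0.083, -0.0, 0.0]
wrist_force: [0.2, 0.1, -0.1]
opening: 0.001
grip_force: 0.0
```

Run:
```python
from h import *
s=arm.state()
w=snap('wrist','w3.png');b=snap('side','b3.png');a=snap('scene','a3.png')
p=np.hstack([cv2.resize(w[160:300,190:330],(400,400)),cv2.resize(a[150:230,255:335],(400,400),interpolation=cv2.INTER_CUBIC)])
cv2.imwrite('pics/p3.png',p[:,:,::-1])
t=np.array([s['position']]);print(s['position'],[(proj('scene',t-[0,0,h])-[255,150])*5+[400,0] for h in(0,.019)])
```

```text
[0.5213109  0.15992561 0.05544383] [array([[612.69898612, 141.89675093]]), array([[611.10038266, 164.62336994]])]
```

View pics/p3.png

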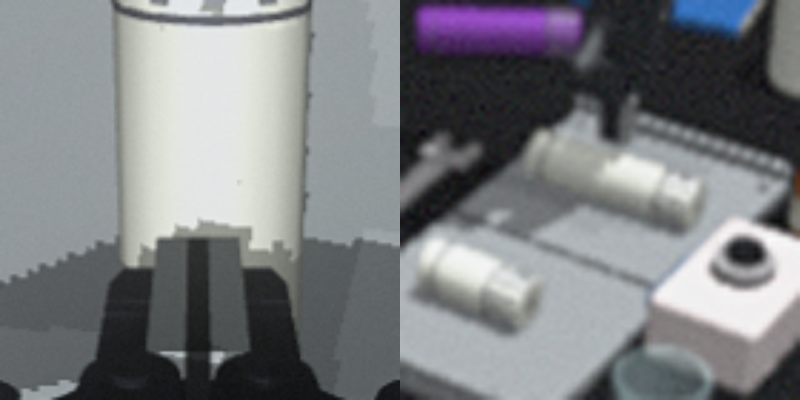

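The scene crop shows the fingertips still just above the vessel's top at crop (618,140). They end closer to the TCP than the stated 19 mm, so contact should come soon and I'll continue gently.

Call:
{"name": "drive_tool", "arguments": {
  "rows": [
    [[0,0,0.001],0],
    [[0,0,0.002],0],
    [[0,0,0.002],0]
  ]
}}

```text
clock: 8.4
position: [0.5213, 0.1599, 0.0534]
tcp_rot: [0.997, 0.083, -0.0, 0.0]
wrist_force: [-0.8, 0.1, -0.6]
opening: -0.0
grip_force: 0.0
```

Call:
{"name": "drive_tool", "arguments": {
  "rows": [
    [[0,0,0.001],0],
    [[0,0,0.001],0]
  ]
}}

```text
clock: 8.65
position: [0.5213, 0.1599, 0.0525]
tcp_rot: [0.997, 0.083, -0.0, 0.0]
wrist_force: [-0.1, -0.2, -0.6]
opening: -0.0
grip_force: 0.0
```

Call:
{"name": "drive_tool", "arguments": {
  "rows": [
    [[0,0,0.001],0],
    [[0,0,0.001],0]
  ]
}}

```text
clock: 8.9
position: [0.5214, 0.1599, 0.0515]
tcp_rot: [0.997, 0.083, -0.0, -0.0]
wrist_force: [0.4, 0.7, 0.9]
opening: -0.003
grip_force: 0.0
```

Call:
{"name": "drive_tool", "arguments": {
  "rows": [
    [[0,0,0.001],0],
    [[0,0,0.001],0]
  ]
}}

```text
clock: 9.15
position: [0.5214, 0.1599, 0.0505]
tcp_rot: [0.997, 0.083, -0.0, 0.0]
wrist_force: [0.1, -0.6, 0.4]
opening: 0.003
grip_force: 0.0
```

Call:
{"name": "drive_tool", "arguments": {
  "rows": [
    [[0,0,0.001],0],
    [[0,0,0.001],0]
  ]
}}

```text
clock: 9.4
position: [0.5214, 0.1599, 0.0495]
tcp_rot: [0.997, 0.083, -0.0, 0.0]
wrist_force: [-0.2, -0.9, 0.1]
opening: 0.0
grip_force: 0.0
```

Call:
{"name": "drive_tool", "arguments": {
  "rows": [
    [[0,0,0.001],0],
    [[0,0,0.001],0]
  ]
}}

```text
clock: 9.65
position: [0.5213, 0.1599, 0.0485]
tcp_rot: [0.997, 0.083, -0.0, -0.0]
wrist_force: [-0.2, 0.1, -0.2]
opening: -0.001
grip_force: 0.0
```

Call:
{"name": "drive_tool", "arguments": {
  "rows": [
    [[0,0,0.001],0],
    [[0,0,0.001],0]
  ]
}}

```text
clock: 9.9
position: [0.5214, 0.1599, 0.0475]
tcp_rot: [0.997, 0.083, -0.0, -0.0]
wrist_force: [0.4, 0.6, -0.3]
opening: 0.001
grip_force: 0.0
```

Run:
```python
from h import *
m=vision.camera_model('wrist');print(np.array(m['mount']).round(3).tolist())
st={'tcp_rot':[0,0,0,1],'position':np.zeros(3)}
o,d=ray('wrist',[[259.3,243.3],[243.3,243.3],[276,243.3],[250,284]],st)
for x in(-.011,0,.011):print(x,(o+d*((x-o[0])/d[:,0])[:,None]).round(4).tolist())
s=arm.state()
o,d=ray('scene',[[255+218/5,150+138/5]])
print('scene tip @t', (o+d*((.1599-o[1])/d[:,1])[:,None]))
w=snap('wrist','w4.png');b=snap('side','b4.png');a=snap('scene','a4.png')
p=np.hstack([cv2.resize(w[160:300,190:330],(400,400)),cv2.resize(a[160:210,275:325],(400,400),interpolation=cv2.INTER_CUBIC)])
cv2.imwrite('pics/p4.png',p[:,:,::-1])
```

```text
[[0.001, 0.954, 0.298, 0.075], [1.0, -0.001, 0.001, -0.0], [0.001, 0.298, -0.954, -0.145], [0.0, 0.0, 0.0, 1.0]]
-0.011 [[-0.011, -0.0003, 0.0378], [-0.011, -0.0099, 0.0378], [-0.011, 0.0097, 0.0378], [-0.011, -0.0047, -0.007]]
0 [[0.0, -0.0003, 0.0145], [0.0, -0.0087, 0.0145], [0.0, 0.0084, 0.0146], [0.0, -0.0042, -0.0245]]
0.011 [[0.011, -0.0003, -0.0088], [0.011, -0.0075, -0.0088], [0.011, 0.0071, -0.0087], [0.011, -0.0036, -0.0421]]
scene tip @t [[0.52565631 0.1599     0.06043877]]
```

View pics/p4.png

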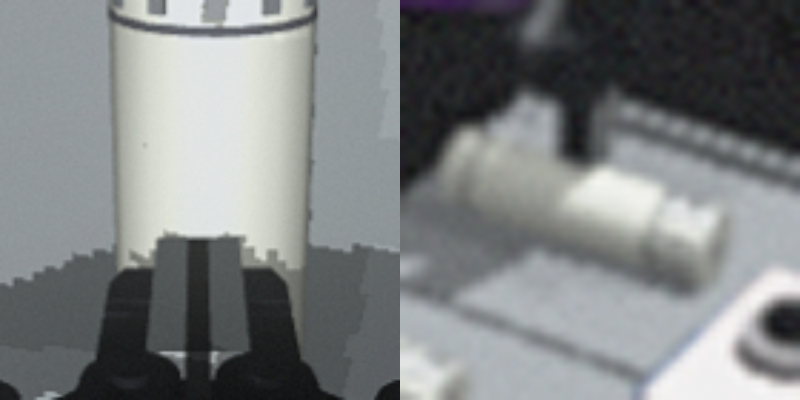

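The fingertip shadow now almost meets the tips, so contact is close.

Call:
{"name": "drive_tool", "arguments": {
  "rows": [
    [[0,0,0.001],0],
    [[0,0,0.001],0]
  ]
}}

```text
clock: 10.3
position: [0.5214, 0.1599, 0.0465]
tcp_rot: [0.997, 0.083, -0.0, 0.0]
wrist_force: [-0.6, -0.6, 0.1]
opening: -0.0
grip_force: 0.0
```

Call:
{"name": "drive_tool", "arguments": {
  "rows": [
    [[0,0,0.001],0],
    [[0,0,0.001],0]
  ]
}}

```text
clock: 10.55
position: [0.5213, 0.1599, 0.0455]
tcp_rot: [0.997, 0.083, -0.0, 0.0]
wrist_force: [-0.2, -0.3, 0.0]
opening: 0.001
grip_force: 0.0
```

Call:
{"name": "drive_tool", "arguments": {
  "rows": [
    [[0,0,0.001],0],
    [[0,0,0.001],0]
  ]
}}

```text
clock: 10.8
position: [0.5215, 0.16, 0.0453]
tcp_rot: [0.997, 0.083, -0.0, 0.0]
wrist_force: [-1.1, -0.6, 5.1]
opening: 0.001
grip_force: 2.4
```

Contact: 5 N at TCP z of about 0.0453. Now a first short stroke along tool +y.

Call:
{"name": "drive_tool", "arguments": {
  "rows": [
    [[0,0.001,0.0003],0],
    [[0,0.004,0.0005],0],
    [[0,0.008,0.0005],0],
    [[0,0.012,0.0005],0],
    [[0,0.014,0.0005],0],
    [[0,0.014,0.0005],0]
  ]
}}

```text
clock: 11.55
position: [0.5239, 0.146, 0.0452]
tcp_rot: [0.997, 0.083, -0.0, 0.0]
wrist_force: [-3.2, -0.8, 7.5]
opening: -0.001
grip_force: 3.9
```

Run:
```python
from h import *
s=arm.state();w=snap('wrist','w5.png').astype(int)
row=w[215];br=(row.min(1)>195)
for r in(190,205,220):
  g=w[r,:,:].mean(1);print(r,g[215:320:3].astype(int).tolist())
```

```text
190 [130, 166, 182, 199, 205, 213, 216, 219, 222, 222, 223, 222, 223, 222, 223, 218, 216, 211, 201, 195, 185, 172, 156, 120, 91, 146, 145, 146, 144, 145, 145, 143, 145, 144, 144]
205 [123, 166, 178, 194, 206, 209, 214, 219, 221, 222, 221, 223, 223, 222, 223, 217, 216, 209, 203, 196, 182, 170, 153, 113, 150, 149, 147, 146, 145, 143, 145, 144, 145, 144, 145]
220 [123, 160, 179, 193, 204, 209, 215, 219, 219, 219, 220, 222, 223, 221, 222, 218, 212, 209, 200, 192, 181, 166, 151, 105, 148, 146, 146, 143, 142, 145, 145, 146, 143, 144, 143]
```

The vessel rolled about 6.5 mm with no slip. Now I repeat with longer strokes.

Call:
{"name": "drive_tool", "arguments": {
  "rows": [
    [[0,0,-0.005],0],
    [[0,-0.006,-0.007],0],
    [[0,-0.012,-0.006],0],
    [[0,-0.012,-0.002],0],
    [[0,-0.012,0],0],
    [[0,-0.008,0],0],
    [[0,-0.003,0],0],
    [[0,0.003,0],0],
    [[0,0.008,0],0],
    [[0,0.012,0],0],
    [[0,0.014,0],0],
    [[0,0.014,0],0]
  ]
}}

```text
clock: 13.1
position: [0.5262, 0.132, 0.0452]
tcp_rot: [0.997, 0.083, -0.0, 0.0]
wrist_force: [-3.2, -0.3, 9.5]
opening: -0.005
grip_force: 4.8
```

```bash
cat >> h.py <<'E'
def edges(f):
    s=arm.state();w=snap('wrist',f).astype(int);print(s['clock'],s['position'],lf(s['position']))
    for r in(130,150,190,205,220):
        g=w[r].mean(1); m=np.where(g[190:330]>158)[0]+190; 
        runs=np.split(m,np.where(np.diff(m)>4)[0]+1);k=max(runs,key=len);print(r,k[0],k[-1],(k[0]+k[-1])/2)
E
python3 -c "
from h import *
edges('w6.png')"
```

```text
13.1 [0.52622183 0.13199973 0.04518319] [[-0.002911    0.05496251  0.03318319]]
130 232 246 239.0
150 233 247 240.0
190 216 279 247.5
205 216 278 247.0
220 217 278 247.5
```

Call:
{"name": "drive_tool", "arguments": {
  "rows": [
    [[0,0,-0.005],0],
    [[0,-0.006,-0.007],0],
    [[0,-0.013,-0.006],0],
    [[0,-0.013,-0.002],0],
    [[0,-0.013,0],0],
    [[0,-0.009,0],0],
    [[0,-0.003,0],0],
    [[0,0.003,0],0],
    [[0,0.008,0],0],
    [[0,0.012,0],0],
    [[0,0.013,0],0],
    [[0,0.013,0],0]
  ]
}}

```text
clock: 14.65
position: [0.5283, 0.1192, 0.0452]
tcp_rot: [0.997, 0.083, -0.0, 0.0]
wrist_force: [-3.6, -1.0, 9.6]
opening: 0.001
grip_force: 4.9
```

Call:
{"name": "drive_tool", "arguments": {
  "rows": [
    [[0,0,-0.005],0],
    [[0,-0.006,-0.007],0],
    [[0,-0.013,-0.006],0],
    [[0,-0.013,-0.002],0],
    [[0,-0.013,0],0],
    [[0,-0.009,0],0],
    [[0,-0.003,0],0],
    [[0,0.003,0],0],
    [[0,0.008,0],0],
    [[0,0.012,0],0],
    [[0,0.013,0],0],
    [[0,0.013,0],0]
  ]
}}

```text
clock: 16.15
position: [0.5305, 0.1064, 0.0452]
tcp_rot: [0.997, 0.083, -0.0, 0.0]
wrist_force: [-3.8, -1.5, 10.5]
opening: 0.004
grip_force: 4.9
```

```bash
python3 -c "
from h import *
edges('w7.png')"
```

```text
16.15 [0.53045747 0.10636693 0.04520309] [[-0.00182629  0.02900478  0.03320309]]
130 232 246 239.0
150 232 246 239.0
190 218 280 249.0
205 218 279 248.5
220 219 279 249.0
```

Call:
{"name": "drive_tool", "arguments": {
  "rows": [
    [[0,0,-0.005],0],
    [[0,-0.006,-0.007],0],
    [[0,-0.013,-0.006],0],
    [[0,-0.013,-0.002],0],
    [[0,-0.013,0],0],
    [[0,-0.009,0],0],
    [[0,-0.003,0],0],
    [[0,0.003,0],0],
    [[0,0.008,0],0],
    [[0,0.012,0],0],
    [[0,0.013,0],0],
    [[0,0.013,0],0]
  ]
}}

```text
clock: 17.7
position: [0.5326, 0.0935, 0.0452]
tcp_rot: [0.997, 0.083, -0.0, 0.0]
wrist_force: [-4.5, -0.6, 10.2]
opening: -0.002
grip_force: 4.9
```

Call:
{"name": "drive_tool", "arguments": {
  "rows": [
    [[0,0,-0.005],0],
    [[0,-0.006,-0.007],0],
    [[0,-0.013,-0.006],0],
    [[0,-0.013,-0.002],0],
    [[0,-0.013,0],0],
    [[0,-0.009,0],0],
    [[0,-0.003,0],0],
    [[0,0.003,0],0],
    [[0,0.008,0],0],
    [[0,0.012,0],0],
    [[0,0.013,0],0],
    [[0,0.013,0],0]
  ]
}}

```text
clock: 19.2
position: [0.5347, 0.0806, 0.0452]
tcp_rot: [0.997, 0.083, -0.0, 0.0]
wrist_force: [-3.9, -0.2, 9.9]
opening: 0.002
grip_force: 4.9
```

```bash
python3 -c "
from h import *
edges('w8.png')"
```

```text
19.2 [0.53469021 0.0806483  0.0451861 ] [[-0.00075491  0.00296219  0.0331861 ]]
130 252 266 259.0
150 253 266 259.5
190 219 283 251.0
205 219 282 250.5
220 220 282 251.0
```

About 7 mm remain. One shorter stroke, then lift clear for a look.

Call:
{"name": "drive_tool", "arguments": {
  "rows": [
    [[0,0,-0.005],0],
    [[0,-0.006,-0.007],0],
    [[0,-0.009,-0.006],0],
    [[0,-0.009,-0.002],0],
    [[0,-0.009,0],0],
    [[0,-0.006,0],0],
    [[0,-0.002,0],0],
    [[0,0.002,0],0],
    [[0,0.005,0],0],
    [[0,0.006,0],0],
    [[0,0.006,0],0]
  ]
}}

```text
clock: 20.62
position: [0.5358, 0.0748, 0.0452]
tcp_rot: [0.997, 0.083, -0.0, 0.0]
wrist_force: [-3.5, -0.9, 10.0]
opening: -0.0
grip_force: 4.9
```

Call:
{"name": "drive_tool", "arguments": {
  "rows": [
    [[0,0,-0.005],0],
    [[0,0,-0.03],0],
    [[0,0,-0.07],0],
    [[0,0,-0.11],0],
    [[0,0,-0.14],0],
    [[0,0,-0.15],0],
    [[0,0,-0.15],0],
    [[0,0,-0.15],0]
  ]
}}

```text
clock: 21.62
position: [0.5345, 0.0751, 0.1921]
tcp_rot: [0.997, 0.083, -0.002, -0.0]
wrist_force: [0.1, 0.2, -0.3]
opening: -0.001
grip_force: 0.0
```

Run:
```python
from h import *
s=arm.state();print(s['clock'],s['position'],s['tcp_rot']);w=snap('wrist','w9.png')
cv2.imwrite('pics/w9c.png',cv2.resize(w[0:260,130:390],(600,600),interpolation=cv2.INTER_CUBIC)[:,:,::-1])
```

```text
21.625 [0.53445904 0.07513028 0.19205494] [ 9.96525577e-01  8.32674275e-02 -1.80803934e-03 -2.01397598e-04]
```

View pics/w9c.png

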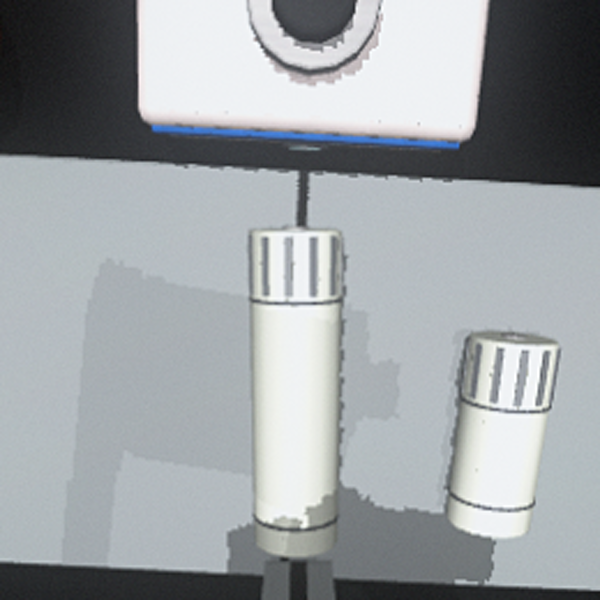

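The vessel now lies over the line. In the crop its axis runs from (296,235) to (295,550), and the line shows at (303,175), (302,225) and (285,560). The button centre is at about (315,5). I check the numbers.

Run:
```python
from h import *
s=arm.state();f=lambda L:(np.array(L,float)+.5)*260/600-.5+[130,0]
ln=onz('wrist',f([[302.5,172],[302,225],[285,560]]),.012,s)
v=onz('wrist',f([[296,233],[296,552]]),[.04,.035],s)
e=onz('wrist',f([[252,380],[341,380]]),.032,s)
for q in(ln,v,e):print(q.round(4).tolist(),lf(q).round(4).tolist())
x=ln[0]-ln[2];x/=np.linalg.norm(x);n=np.array([-x[1],x[0],0]);print('v off line',(v-ln[0])@n,(e-ln[0])@n, 'yaw line',np.arctan2(x[1],x[0]))
bt=wf([.14,0,.0693-.012]);print('btn',bt,shift([[.14,0,.075-.012]]),shift([[.14,0,.11-.012]]))
```

```text
[[0.6246, 0.0895, 0.012], [0.6045, 0.0863, 0.012], [0.4565, 0.069, 0.012]] [[0.0896, 0.0008, 0.0], [0.0693, 0.0, 0.0], [-0.0798, 0.0009, 0.0]]
[[0.6018, 0.0881, 0.04], [0.4718, 0.0663, 0.035]] [[0.0667, 0.0022, 0.028], [-0.0649, -0.0037, 0.023]]
[[0.5422, 0.0961, 0.032], [0.5482, 0.0607, 0.032]] [[0.0086, 0.0174, 0.02], [0.0102, -0.0184, 0.02]]
v off line [ 0.00142772 -0.00452696] [ 0.01659148 -0.01926931] yaw line 0.12143730498454125
yaw 0.16682360142281313
yaw 0.16682360142281313
btn [[0.67475941 0.09483766 0.0693    ]] [[0.1421 0.004  0.1165]] [[0.1419 0.0039 0.0815]]
```

It lies 1–2 mm off the line, centred lengthways, with a yaw of about 0.045 rad. Now the button.

Call:
{"name": "drive_tool", "arguments": {
  "rows": [
    [[0.03,0.001,0],0],
    [[0.07,0.002,0.01],0],
    [[0.11,0.003,0.03],0],
    [[0.135,0.004,0.06],0],
    [[0.142,0.004,0.09],0],
    [[0.142,0.004,0.11],0],
    [[0.142,0.004,0.115],0],
    [[0.142,0.004,0.115],0],
    [[0.142,0.004,0.115],0]
  ]
}}

```text
clock: 22.8
position: [0.6774, 0.0947, 0.081]
tcp_rot: [0.997, 0.083, 0.002, 0.0]
wrist_force: [-0.2, 0.3, 0.1]
opening: 0.004
grip_force: 0.0
```

Call:
{"name": "drive_tool", "arguments": {
  "rows": [
    [[0,0,0.003],0],
    [[0,0,0.006],0],
    [[0,0,0.008],0],
    [[0,0,0.008],0]
  ]
}}

```text
clock: 23.3
position: [0.6761, 0.0947, 0.0707]
tcp_rot: [0.997, 0.083, -0.0, -0.0]
wrist_force: [-1.1, 0.5, -0.2]
opening: 0.002
grip_force: 0.0
```

Call:
{"name": "drive_tool", "arguments": {
  "rows": [
    [[0,0,0.001],0],
    [[0,0,0.002],0],
    [[0,0,0.003],0],
    [[0,0,0.004],0],
    [[0,0,0.004],0]
  ]
}}

```text
clock: 23.92
position: [0.6765, 0.0948, 0.0673]
tcp_rot: [0.997, 0.083, 0.0, 0.0]
wrist_force: [-0.2, -0.6, 2.3]
opening: -0.003
grip_force: 1.3
```

Call:
{"name": "drive_tool", "arguments": {
  "rows": [
    [[0,0,0.001],0],
    [[0,0,0.002],0],
    [[0,0,0.003],0],
    [[0,0,0.004],0],
    [[0,0,0.004],0]
  ]
}}

```text
clock: 24.55
position: [0.6765, 0.0948, 0.0634]
tcp_rot: [0.997, 0.083, 0.0, 0.0]
wrist_force: [-1.6, 0.2, 6.6]
opening: 0.001
grip_force: 2.6
```

Contact began at about 0.069, so the button is nearly 6 mm down. I press on to the stop.

Call:
{"name": "drive_tool", "arguments": {
  "rows": [
    [[0,0,0.001],0],
    [[0,0,0.002],0],
    [[0,0,0.002],0],
    [[0,0,0.002],0]
  ]
}}

```text
clock: 25.05
position: [0.6766, 0.0948, 0.0633]
tcp_rot: [0.997, 0.083, 0.0, 0.0]
wrist_force: [-4.9, -0.3, 12.2]
opening: -0.0
grip_force: 6.1
```

Call:
{"name": "drive_tool", "arguments": {
  "rows": [
    [[0,0,-0.005],0],
    [[0,0,-0.02],0],
    [[0,0,-0.05],0],
    [[0,0,-0.09],0],
    [[-0.04,0,-0.13],0],
    [[-0.08,0,-0.13],0],
    [[-0.12,0,-0.13],0],
    [[-0.14,0,-0.13],0],
    [[-0.14,0,-0.13],0],
    [[-0.14,0,-0.13],0]
  ]
}}

```text
clock: 26.3
position: [0.5393, 0.0716, 0.1914]
tcp_rot: [0.997, 0.083, 0.001, 0.0]
wrist_force: [0.4, -0.7, 1.0]
opening: -0.004
grip_force: 0.0
```

Run:
```python
from h import *
s=arm.state();print(s['position']);w=snap('wrist','w10.png')
cv2.imwrite('pics/w10c.png',cv2.resize(w[0:260,130:390],(600,600),interpolation=cv2.INTER_CUBIC)[:,:,::-1])
```

```text
[0.53929878 0.07156738 0.19143995]
```

View pics/w10c.png

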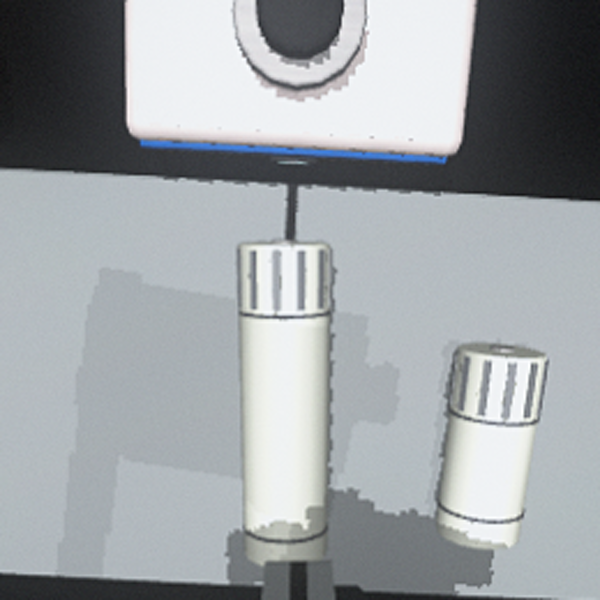

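The button hit its stop at 12 N with no further travel, and it was released. The vessel at (285,400) is unchanged on the line and the short vessel at (490,445) is undisturbed, so I hand in.

```bash
python3 -c "
from rig import arm
print(arm.sign_off())"
```

```text
the job is handed in; nothing more can be done
None
```

The long vessel was rolled onto the line (about 1–2 mm off it, centred lengthways) and let go, the start button was pressed to its stop and released, and the job is handed in; no verdict was returned.

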